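# Load a rechargeable cell into its spring holder and strap it down

## Robot

A 6-joint arm with a two-finger parallel gripper is mounted at the origin on the work surface; the furniture and walls round the work are solid. World frame = base frame: x ahead of the robot, y to its left, z up, the work surface at z = 0. Lengths are in m, angles in degrees, forces in N, time in s.
With the tool pointing down it reaches from about 0.425 to 1.125 m from the base axis. Payload 14.9 kg.
Tool frame: the origin (TCP) lies at the very end of the fingers, on their centre line; the grasp point (between the pads) lies 19 mm behind it (ctrl.hold_point_z is the z of the grasp point in the tool frame, in m); z points along the fingers, y is the line along which they close (so a half turn about z gives the same grasp; the last joint's range is limited). The gripper opens to 91 mm and grips with 3 to 60 N. Pads are 32 mm wide; open, the fingers measure 118 mm over their backs; the gripper's body (76 mm by 178 mm) begins 60 mm behind the grasp point.
Start: joints at [-71.293, 21.709, 99.362, -0, 58.929, -1.908], TCP at [0.246, -0.655, 0.178] pointing down, gripper open.
Joint ranges: [-158.91, 158.91], [-42.39, 125.64], [0.06, 152.35], [-60.88, 240.88], [17.5, 164.5], [-176.32, 176.32]. Speed limits (degrees/s): [108.29, 108.29, 136.94, 180, 180, 180].

## Interface

Orientations are given as a 3x3 rotation matrix whose columns are the frame's x, y, z axes.
In Python, from cell import ctrl gives the robot as it stands. The module is installed in compiled form; this text tells all that it offers.
- The arm moves only by the shell command python3 -m handwheel 'ROWS' [FORCE]. ROWS is JSON, a list that holds one entry, the list of rows, each a list of 7 numbers: the shift along the world's x, y, z as a fraction of full scale, then the turn, a rotation vector about the world's x, y, z as a fraction of full scale, then the opening, from -1 (shut) to 1 (fully open). In form: [[[dx, dy, dz, ax, ay, az, claw], ...]]. A call has exactly 8 rows; each row is the pose to reach, as a shift and turn from the pose commanded when the call began; what a row does not reach only later rows make up. Full scale, the value 1, is 250 mm for a shift and pi/2 rad for a turn. A row lasts 1/10 s, in which the tool goes at most 50 mm and 8.59 degrees, less where a joint would pass 70% of its speed; a pose out of reach is approached as far as the arm can. A call with a number of a shift or a turn outside -1 to 1 is refused whole. A call with a gripper value outside its range is refused whole. The fingers move at their own pace and stop on an object; FORCE is the grip in N (left out, the last holds). Time passes only in rows, so rows that repeat a pose let the fingers close, or fill a call up. It gives the time, the measured TCP pose, the force, the opening and the grip force at its end, in the units of the state.
- ctrl.sense(): the state, without advancing time (a new reading comes with each control period).
- ctrl.snapshot(name): name is "scene" or "side" or "wrist"; returns (picture, depth): 384x512x3 uint8, red, green, blue; 384x512 float32, m along the optical axis (not along the pixel's ray), 0 where there is no reading.
- ctrl.camera_params(name): a dict with "fx", "fy", "cx", "cy" (pixels), "R" (3x3) and "t" (3): a world point X has camera coordinates R X + t. Camera axes: x right, y down, z forward; pixel columns grow to the right and rows downward; lengths in m; the calibration is good to about 2 mm. A picture is of the moment at which its call begins: read the wrist's pose just before it. camera_params takes no time and is no camera call; for the wrist camera it gives the pose at the moment of the call.
- ctrl.finish_job(): hands the job in; it is judged then, once.
The state is a dict: "t": time; "joint_pos": joint angles; "qd": joint speeds; "effort": joint torques, N m; "eef_pos": TCP position; "tool_rot": TCP orientation; "force": force on the tool from outside, world axes, zero at the start; "wrist_torque": the same for the moment, N m; "finger_gap": finger opening in m; "grasp_force": force on a finger pad.
Only numpy, scipy, OpenCV 4.12 (cv2) and the standard library are available. Lean on these libraries where they do the work, as an engineer would, in place of code of your own. Each camera call takes 0.05 s, during which the arm holds its last target. There are 200 camera calls.

## Task

Take the blue rechargeable cell out of the white charging cradle and load it into the black battery holder: press its plain end against the coil spring and drop its red-banded end in behind the contact plate, so that it lies flat between the two. Then lift the holder's metal strap by its red knob, swing it over the cell and let its slot drop fully over the second bolt. Leave the other things on the table where they are.

Things in the scene. Friction and masses are not known exactly. Their poses are not given: they have to be found in the camera images.
- cell: loose rechargeable cell, a blue square bar 28 x 50 x 28 mm (x, y, z) with 2 mm rounded edges, about 90 g, red band round the last 9 mm of its plus end. Origin: centre of its underside; +y points to the plus (red) end, z up. It starts lying in the cradle, underside 12 mm above the table, its two ends sticking out of the cradle by 8 mm each.
- cell_plus (a point): centre of the cell's red-banded plus end face (25 mm along +y, 14 mm above the underside)
- cell_minus (a point): centre of the cell's plain minus end face (25 mm along -y, 14 mm above the underside)
- cradle: fixed white charging cradle, origin under its centre: foot plate 64 x 92 x 4 mm, on it a trough 34 mm long along y, floor 12 mm above the table. Its side walls (4 mm thick, 31 mm apart, at +x and -x) rise to 40 mm, level with the top of the cell, so the cell's sides are covered and only its end faces can be gripped there. Both trough ends are open.
- holder: fixed black battery holder, origin under it on the table. Base 52 mm (x) by 138 mm (y from -74 to +64), 6 mm thick; its top is the floor the cell lies on, along y at x = 0, red end to +y. Seated: underside 6 mm, top 34 mm above the table, red end at y = +30, plain end at y = -20 mm. Two guide rails 31 mm apart (y -14 to +28) rise 6 mm, a spring housing block (y -33 to -49) 21 mm over the floor.
- contact_plate (a point): where the centre of the cell's plus end face belongs: on the inner face of the contact plate, at holder y = +30 mm, 20 mm above the table. The plate's wall is 5 mm thick, 30 mm wide and rises 14 mm above the holder's floor
- spring (a joint): coil spring with a 12 mm brass disc on its end, centred 11 mm above the holder's floor; 0 = free, disc face at holder y = -18 mm; grows as the disc is pushed toward -y, up to 0.012 m; pushes back with about 3.2 N at 0, 4 N with the cell seated (0.002 m) and 8.5 N at 0.012 m
- strap (a joint): turn of the metal strap about the pivot bolt, rad: 0 = lying along the holder's -y over the cell, its slot above the second bolt; grows counter-clockwise seen from above, 1.57 = pointing along the holder's +x. Range -0.15 to 2.0. Starts swung open; turns with slight friction and stays where it is left
- strap_lift (a joint): height of the strap above its bosses, m: 0 = down on the bosses, at most 0.019; the strap stays level and sinks by its own weight (about 100 g) when let go
- strap_pivot (a point): axis of the pivot bolt at holder y = +52 mm, 36 mm above the table (underside of the strap when it is down). Its boss is 16 mm across up to there, its 16 mm head ends 65 mm above the table
- strap_slot (a point): centre of the strap's slot on its underside, 106 mm from the pivot axis; the slot is 11 mm wide and 18 mm long; strap 24 mm wide, 4 mm thick
- strap_knob (a point): middle of the red knob, an upright round post 14 mm across and 22 mm high standing on the strap's outer end, 124 mm from the pivot axis; this point is 11 mm above the strap's top face
- second_bolt (a point): axis of the second bolt at holder y = -54 mm, at the top of its 18 mm boss, 36 mm above the table; the bolt is 6 mm across with a round top 47 mm above the table, so the strap must be lifted more than 11 mm to pass over it
- timer: bystander: kitchen timer, red dial, 68 mm across, 36 mm high, origin under its centre
- tape_roll: bystander: roll of tape, 100 mm across, 25 mm high, origin under its centre
- probe: bystander: probe thermometer 174 x 22 x 14 mm lying along its x, origin under its centre
- spoon: bystander: measuring spoon 41 x 132 x 16 mm lying along its y, origin under its centre
- bowl_mid: bystander: white pulp bowl 148 mm across, 44 mm high, origin under its centre
- bowl_red: bystander: red bowl 150 mm across, 60 mm high, origin under its centre
Mind the look-alikes: they are no part of the job. There is more than one size of the cell; the one meant has the size given above.

How it is judged (in metres and radians):
On the way, in this order (a step that is already met when the one before it is completed fails the run):
1. the cell lies flat in the holder, plain end on the spring, red end at the contact plate, let go (distance between cell_plus and contact_plate below 0.004 m and angle between the y axis of cell and the y axis of holder, either way round below 0.07 rad and contact force between cell and the fingers below 0.1 N), for 0.2 s.
2. the strap lies over the cell, down over the second bolt (horizontal distance between strap_slot and second_bolt below 0.007 m and value of joint strap_lift below 0.002 m), for 0.2 s.
At the end, for the whole second after the job is handed in: The cell is at rest in the holder with the centre of its red end within 4 mm of its place on the contact plate and its length within 0.07 rad of the holder's; the strap lies over it with its slot within 7 mm of the second bolt and no more than 2 mm above its bosses (all of step 2 and distance between cell_plus and contact_plate below 0.004 m and angle between the y axis of cell and the y axis of holder, either way round below 0.07 rad and linear speed of cell below 0.01 m/s); the robot touches nothing.
It fails at once if a bystander (timer, tape roll, thermometer, spoon, bowl) is shifted by more than 3 cm (distance of any of timer, tape_roll, probe, spoon, bowl_mid, bowl_red from where it was at the start of the episode above 0.03 m).
It also fails if it takes over 64 s, if anything falls off the work surface, if the arm or the gripper's body presses on something with over 40 N, if the wrist force passes 120 N, or if a joint passes its speed limit or range.

## Working session

There is one attempt and no reset: what is moved stays moved. The work goes in short steps, Python scripts to look and compute and a shell command to move; the robot and the scene stay as the last step left them, time stands still between calls to the robot, and variables do not carry over. Pictures are saved under pics/ and viewed, at most 10 in all, crops included, and the job is handed in when it is done.

```bash
mkdir -p pics; python3 - <<'E'
from cell import ctrl
import cv2,numpy as np
for n in("scene","side"):
    p,d=ctrl.snapshot(n); c=ctrl.camera_params(n)
    np.savez(n+"0.npz",p=p,d=d,**{k:np.array(v) for k,v in c.items()})
    cv2.imwrite(f"pics/{n}0.png",cv2.cvtColor(cv2.resize(p,(800,600),interpolation=cv2.INTER_CUBIC),cv2.COLOR_RGB2BGR))
    print(n,c,-np.array(c["R"]).T@np.array(c["t"]))
print(ctrl.sense(), ctrl.hold_point_z)
E
```

```text
scene {'fx': 456.3143338848058, 'fy': 456.3143338848058, 'cx': 253.02085198336678, 'cy': 200.07795787875617, 'R': array([[-0.48985698, -0.87162456, -0.01762835],
       [-0.611052  ,  0.35769598, -0.70616502],
       [ 0.62181637, -0.33514803, -0.70782781]]), 't': array([0.24768485, 0.39482183, 1.09231744])} [-0.31663404  0.44075006  1.0563483 ]
side {'fx': 424.29443204535164, 'fy': 424.29443204535164, 'cx': 263.96586594607805, 'cy': 189.60784766990741, 'R': array([[-0.93553426, -0.35280797,  0.01738316],
       [-0.23673684,  0.58970655, -0.77214109],
       [ 0.26216657, -0.72647968, -0.63521332]]), 't': array([0.51284578, 0.17090082, 1.01448487])} [0.2542793  0.81715738 0.76745897]
{'t': 0.1, 'joint_pos': array([-7.12943983e+01,  2.17384179e+01,  9.93905469e+01, -1.17928854e-03,
        5.89284432e+01, -1.90962921e+00]), 'qd': array([-0.04611039, -0.05939639, -0.16130337,  0.0211646 , -0.03345308,
        0.03136265]), 'effort': array([-3.04895701e-03, -7.65044832e+01, -4.35294950e+01,  6.51460723e-02,
        3.97846720e-02, -6.17935655e-06]), 'eef_pos': array([ 0.24631234, -0.6548287 ,  0.17723321]), 'tool_rot': array([[ 9.35962232e-01,  3.52100250e-01, -3.38031729e-04],
       [ 3.52100412e-01, -9.35961757e-01,  9.43379748e-04],
       [ 1.57794747e-05, -1.00198893e-03, -9.99999498e-01]]), 'force': array([-0.12055419, -0.12485238, -0.10177439]), 'wrist_torque': array([0.00803743, 0.02230884, 0.01927748]), 'grasp_force': 0.0, 'finger_gap': 0.09108840770760686} -0.0188
```

View pics/scene0.png

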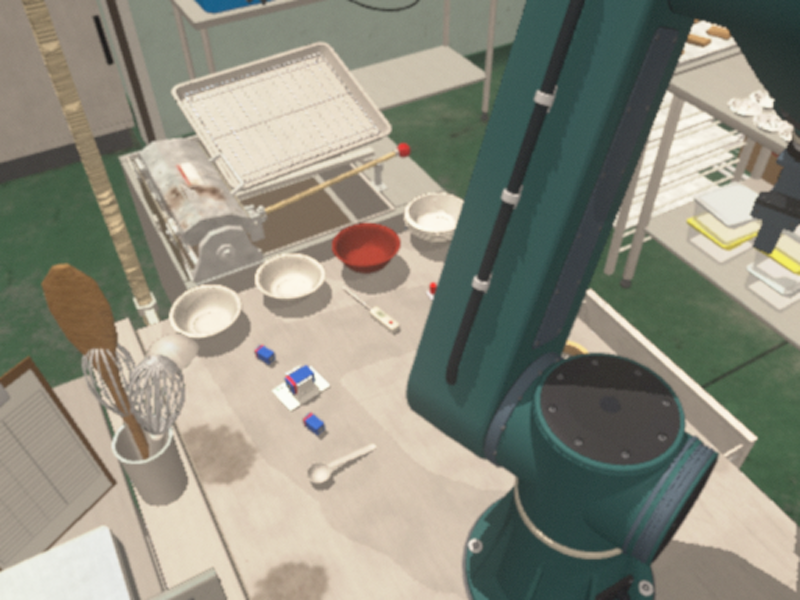

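View pics/side0.png

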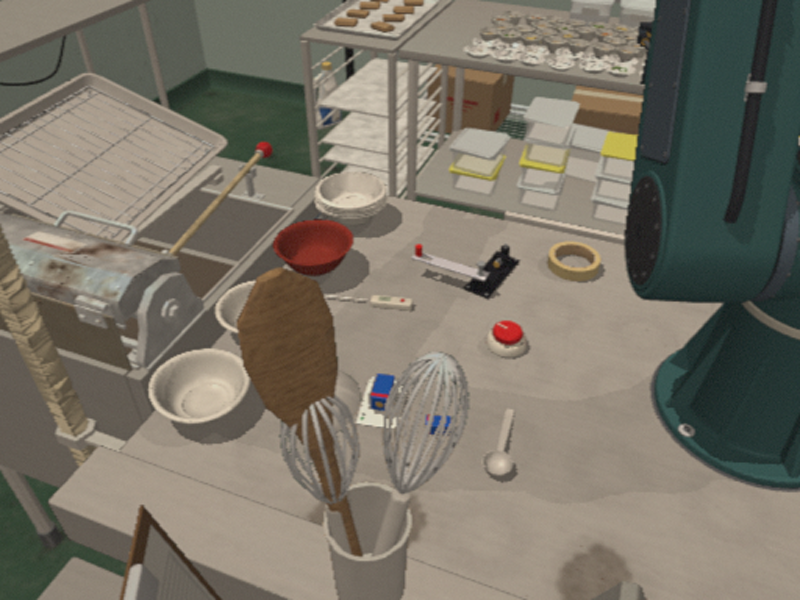

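The scene view shows the white cradle with a blue cell at (300,380) and two loose look-alike cells at (265,353) and (313,423). The side view shows the black holder at (495,270), with the strap swung open to its red knob at (418,250). The timer is at (507,338) and the tape at (574,261). The cell meant is the one lying in the cradle.

```bash
cat > h.py <<'E'
import numpy as np,cv2
def load(n):
    z=np.load(n+".npz"); return {k:z[k] for k in z}
def cloud(c):
    v,u=np.mgrid[:384,:512]; d=c["d"]
    X=np.stack([(u-c["cx"])/c["fx"]*d,(v-c["cy"])/c["fy"]*d,d],-1)
    return (X-c["t"])@c["R"]
def plane(c,uv,z):
    uv=np.atleast_2d(uv).astype(float)
    r=np.c_[(uv[:,0]-c["cx"])/c["fx"],(uv[:,1]-c["cy"])/c["fy"],np.ones(len(uv))]@c["R"]
    o=-c["R"].T@c["t"]
    return o+r*((z-o[2])/r[:,2])[:,None]
def snap(name,f):
    from cell import ctrl
    c=ctrl.camera_params(name); p,d=ctrl.snapshot(name)
    np.savez(f+".npz",p=p,d=d,**{k:np.array(v) for k,v in c.items()})
    return load(f)
def save(c,f,box=None,s=(800,600)):
    p=c["p"]
    if box: x0,y0,x1,y1=box; p=p[y0:y1,x0:x1]
    cv2.imwrite("pics/"+f,cv2.cvtColor(cv2.resize(p,s,interpolation=cv2.INTER_CUBIC),cv2.COLOR_RGB2BGR))
def blobs(c,m,minA=8):
    n,l,st,ce=cv2.connectedComponentsWithStats(m.astype(np.uint8))
    X=cloud(c)
    for i in range(1,n):
        if st[i,4]>=minA:
            P=X[(l==i)&(c["d"]>0)]
            if len(P): print(st[i],ce[i].round(1),np.median(P,0).round(3),"lo",P.min(0).round(3),"hi",P.max(0).round(3))
def masks(c):
    h=cv2.cvtColor(c["p"],cv2.COLOR_RGB2HSV).astype(int); H,S,V=h[...,0],h[...,1],h[...,2]
    return dict(blue=(H>100)&(H<130)&(S>120)&(V>60),red=((H<8)|(H>165))&(S>140)&(V>80),black=(V<60)&(S<120))
E
python3 - <<'E'
from h import *
for n in("scene0","side0"):
    c=load(n);m=masks(c);X=cloud(c)
    ok=(X[...,2]<0.12)&(X[...,2]>-.02)&(X[...,0]>0.2)&(X[...,0]<1.3)
    for k in m: print(n,k);blobs(c,m[k]&ok)
save(load("scene0"),"cellcrop.png",(150,210,230,280),(800,600))
E
```

```text
scene0 blue
[165 222  10   8  49] [169.2 225.9] [0.627 0.225 0.019] lo [0.611 0.212 0.007] hi [0.643 0.236 0.023]
[186 235  14  10  72] [192.6 239.1] [0.527 0.189 0.039] lo [0.512 0.171 0.034] hi [0.539 0.208 0.043]
[196 266  11   9  58] [200.8 270.4] [0.426 0.212 0.019] lo [0.411 0.199 0.012] hi [0.441 0.223 0.025]
scene0 red
[255  92   7   8  45] [258.2  95.4] [ 1.005 -0.306  0.102] lo [ 0.993 -0.321  0.088] hi [ 1.023 -0.294  0.11 ]
[213 143  43  29 926] [233.9 156.5] [ 0.809 -0.094  0.034] lo [ 0.705 -0.155  0.004] hi [ 0.854 -0.007  0.064]
[275 181   4   7  18] [276.8 183.7] [ 0.587 -0.134  0.058] lo [ 0.58  -0.173 -0.002] hi [ 0.653 -0.13   0.062]
[184 242   5   5  10] [186.2 243.6] [0.52  0.212 0.039] lo [0.508 0.21  0.036] hi [0.527 0.216 0.042]
scene0 black
side0 blue
[239 239  13  13 124] [245.  245.3] [0.524 0.191 0.038] lo [0.51  0.171 0.035] hi [0.54  0.21  0.042]
[238 254   9   8  38] [241.1 257. ] [0.524 0.22  0.031] lo [0.51  0.214 0.013] hi [0.53  0.222 0.039]
[276 266   6  12  36] [278.4 270.5] [0.433 0.216 0.018] lo [0.428 0.203 0.001] hi [0.437 0.225 0.02 ]
[285 267   3   7  13] [286.1 269.8] [0.416 0.208 0.017] lo [0.414 0.2   0.016] hi [0.419 0.217 0.021]
side0 red
[164  91  10  10  61] [169.1  94.6] [ 1.006 -0.302  0.099] lo [ 0.998 -0.321  0.077] hi [ 1.026 -0.294  0.111]
[ 175  141   51   30 1114] [200.9 154.8] [ 0.795 -0.114  0.037] lo [ 0.706 -0.156  0.007] hi [ 0.85  -0.002  0.061]
[266 156   4   8  29] [267.6 159.6] [ 0.588 -0.131  0.053] lo [ 0.583 -0.139  0.04 ] hi [ 0.593 -0.126  0.062]
[316 205  19  16 213] [324.8 212.6] [0.38  0.005 0.032] lo [ 0.358 -0.026  0.017] hi [0.405 0.024 0.036]
[237 251  11   3  19] [242.1 252.3] [0.522 0.213 0.038] lo [0.512 0.207 0.035] hi [0.534 0.216 0.04 ]
side0 black
[297 158  35  33 402] [315.1 175.5] [ 0.449 -0.174  0.005] lo [ 0.419 -0.242 -0.003] hi [ 0.491 -0.105  0.036]
```

View pics/cellcrop.png

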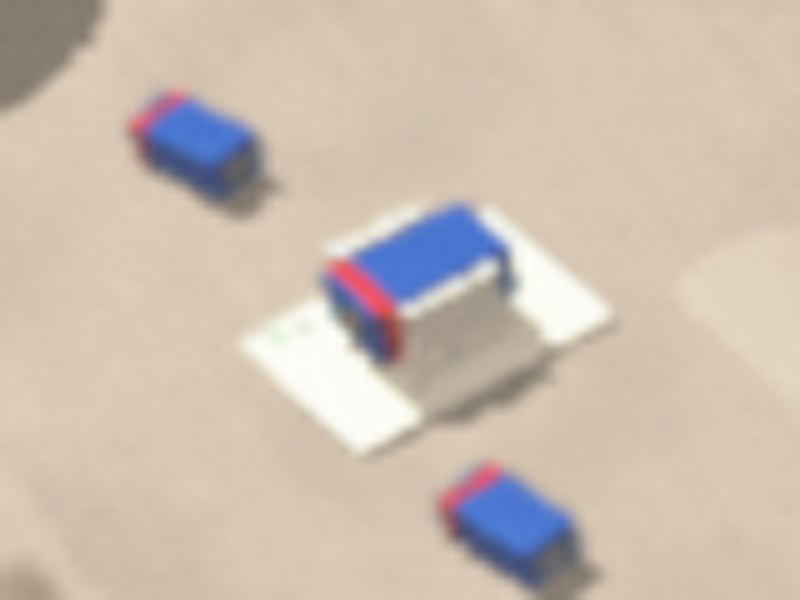

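The crop confirms it: the cell in the cradle, crop (420,270), is clearly the largest. Its red end points to world +y. The loose ones at crop (195,145) and (510,520) lie directly on the table and are smaller, so they are look-alikes. Now I'll move toward the holder and look at it on the way.

```bash
python3 -m handwheel '[[[0.5,1,0.4,0,0,0,1],[0.5,1,0.4,0,0,0,1],[0.5,1,0.4,0,0,0,1],[0.5,1,0.4,0,0,0,1],[0.5,1,0.4,0,0,0,1],[0.5,1,0.4,0,0,0,1],[0.5,1,0.4,0,0,0,1],[0.5,1,0.4,0,0,0,1]]]' 20
python3 -m handwheel '[[[0.4,0.92,0.2,0,0,0,1],[0.4,0.92,0.2,0,0,0,1],[0.4,0.92,0.2,0,0,0,1],[0.4,0.92,0.2,0,0,0,1],[0.4,0.92,0.2,0,0,0,1],[0.4,0.92,0.2,0,0,0,1],[0.4,0.92,0.2,0,0,0,1],[0.4,0.92,0.2,0,0,0,1]]]'
python3 - <<'E'
from h import *
c=snap("wrist","w1"); save(c,"w1.png"); print(-c["R"].T@c["t"],c["R"])
c=snap("scene","scene1")
m=masks(c);X=cloud(c)
E
```

```text
t: 0.9
eef_pos: [0.3719, -0.4047, 0.2781]
tool_rot: [[0.935, 0.354, 0.0], [0.354, -0.935, -0.001], [0.0, 0.001, -1.0]]
force: [1.4, 0.1, -0.2]
finger_gap: 0.091
grasp_force: 0.0
t: 1.7
eef_pos: [0.471, -0.1764, 0.327]
tool_rot: [[0.936, 0.351, -0.001], [0.351, -0.936, 0.0], [-0.001, -0.001, -1.0]]
force: [0.5, -0.2, 0.8]
finger_gap: 0.0912
grasp_force: 0.0
[ 0.54357111 -0.14958531  0.53265374] [[ 3.51245454e-01 -9.36283186e-01 -6.53081391e-04]
 [-8.99625555e-01 -3.37686495e-01  2.76842358e-01]
 [-2.59423382e-01 -9.66520912e-02 -9.60915127e-01]]
```

View pics/w1.png

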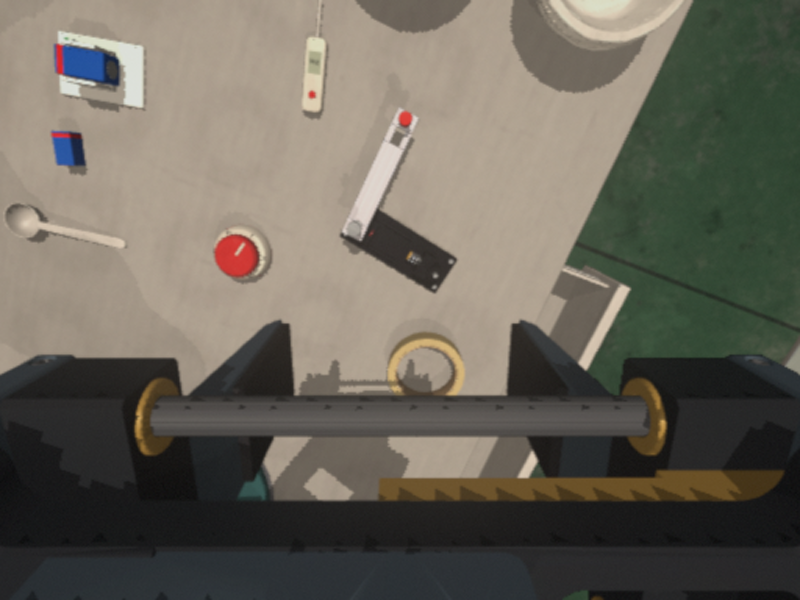

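The wrist view shows the holder's pivot at (355,230), its spring end at about (445,275), the knob at (405,119), and the cradle cell at (88,63) with its red end at the left. The timer is at (238,255). Next I'll measure the poses.

```bash
python3 - <<'E'
from h import *
c=load("w1");m=masks(c);X=cloud(c);D=lambda v:np.degrees(np.arctan2(v[1],v[0]))
# cell top: colours with z>0.035
mm=(m["blue"]|m["red"])&(np.indices((384,512))[1]<90)&(np.indices((384,512))[0]<60)&(X[...,2]>0.034)
uv=np.argwhere(mm)[:,::-1]; P=plane(c,uv,0.040)[:,:2].astype(np.float32)
print("cell rect",cv2.minAreaRect(P*1000),P.mean(0))
r=np.argwhere(mm&m["red"])[:,::-1];b=np.argwhere(mm&m["blue"])[:,::-1]
a,b2=plane(c,r,.04).mean(0),plane(c,b,.04).mean(0);print("red",a,"blue",b2,D(a-b2))
# knob
k=m["red"]&(np.indices((384,512))[0]<90)&(abs(np.indices((384,512))[1]-259)<15)
kk=np.argwhere(k)[:,::-1];print("knob",plane(c,kk,.062).mean(0),X[k].max(0),len(kk))
# holder dark
V=c["p"].max(2);ii=np.indices((384,512))
hb=(V<75)&(ii[0]>125)&(ii[0]<192)&(ii[1]>212)&(ii[1]<300)&(X[...,2]<0.03)
hb=cv2.morphologyEx(hb.astype(np.uint8),cv2.MORPH_OPEN,np.ones((3,3)))
P=plane(c,np.argwhere(hb)[:,::-1],.006)[:,:2].astype(np.float32)
print("holder",cv2.minAreaRect(P*1000),len(P))
print("pivot guess",plane(c,[[355*.64,228*.64]],.065))
save(c,"holdcrop.png",(205,60,305,195),(592,800-0) if 0 else (444,600))
E
```

```text
cell rect ((524.3452758789062, 189.83937072753906), (27.56004524230957, 48.44816970825195), 10.014631271362305) [0.5244439  0.18878478]
red [0.52078267 0.21108459 0.04      ] blue [0.52493894 0.18577009 0.04      ] 99.32392663237341
knob [ 0.58832306 -0.13767414  0.062     ] [ 0.59461845 -0.13183897  0.53265374] 55
holder ((453.9265441894531, -185.4749298095703), (124.36767578125, 50.16879653930664), 78.94474029541016) 1293
pivot guess [[ 0.46763448 -0.12682991  0.065     ]]
```

View pics/holdcrop.png

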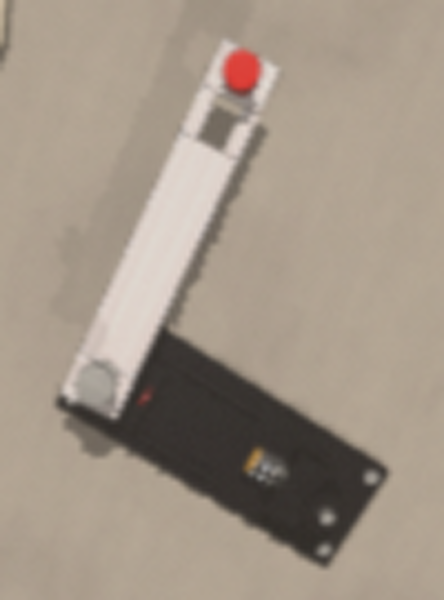

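The crop shows the pivot head at (98,383), the second bolt at (327,516), the slot at (215,130) and the knob at (242,70). The holder axis is at about 79° and the cell axis at about 99°. Next: go above the cell and look from close by.

```bash
python3 -m handwheel '[[[0.2,1,-0.1,0,0,-0.12,1],[0.2,1,-0.1,0,0,-0.12,1],[0.2,1,-0.1,0,0,-0.12,1],[0.2,1,-0.1,0,0,-0.12,1],[0.2,1,-0.1,0,0,-0.12,1],[0.2,1,-0.1,0,0,-0.12,1],[0.2,1,-0.1,0,0,-0.12,1],[0.2,1,-0.1,0,0,-0.12,1]]]'
python3 -m handwheel '[[[0,0.46,-0.4,0,0,0,1],[0,0.46,-0.4,0,0,0,1],[0,0.46,-0.4,0,0,0,1],[0,0.46,-0.4,0,0,0,1],[0,0.46,-0.4,0,0,0,1],[0,0.46,-0.4,0,0,0,1],[0,0.46,-0.4,0,0,0,1],[0,0.46,-0.4,0,0,0,1]]]'
python3 - <<'E'
from h import *
from cell import ctrl
print(ctrl.sense()["joint_pos"])
c=snap("wrist","w2"); save(c,"w2.png",None,(640,480)); D=lambda v:np.degrees(np.arctan2(v[1],v[0]))
m=masks(c);X=cloud(c);mm=(m["blue"]|m["red"])&(X[...,2]>.033)&(X[...,2]<.046)
n,l,s,ce=cv2.connectedComponentsWithStats(mm.astype(np.uint8));i=1+s[1:,4].argmax();mm=l==i
print(s[i],ce[i])
P=plane(c,np.argwhere(mm)[:,::-1],.04)[:,:2].astype(np.float32)
print(cv2.minAreaRect(P*1000),X[mm][:,2].mean())
a,b=[plane(c,np.argwhere(mm&m[k])[:,::-1],.04).mean(0) for k in("red","blue")];print(a,b,D(a-b))
w=load("w1");bolt=plane(w,[[278.6,176.1]],.047)[0];piv=plane(w,[[205+98*.2252,60+383*.225]],.065)[0]
print("bolt",bolt,"piv",piv,np.linalg.norm((bolt-piv)[:2]),D(piv-bolt))
print("probe end",plane(w,[[312*.64,112*.64]],.0),"timer",plane(w,[[238*.64,255*.64]],.036))
E
```

```text
t: 2.6
eef_pos: [0.5214, 0.0735, 0.3026]
tool_rot: [[0.986, 0.17, -0.0], [0.17, -0.986, -0.0], [-0.001, 0.0, -1.0]]
force: [0.6, -0.6, -0.2]
finger_gap: 0.091
grasp_force: 0.0
t: 3.4
eef_pos: [0.5221, 0.1889, 0.2038]
tool_rot: [[0.986, 0.169, 0.002], [0.169, -0.986, 0.0], [0.002, -0.0, -1.0]]
force: [1.2, -0.0, -0.4]
finger_gap: 0.0915
grasp_force: 0.0
[ 1.74901368e+01  6.77268342e+00  1.15370278e+02 -4.65189605e-03
  5.77648219e+01  9.77531124e+01]
[242 154  29  21 562] [255.93950178 164.09608541]
((525.7767333984375, 189.06881713867188), (26.464603424072266, 38.3845100402832), 12.355855941772461) 0.038879155840266355
[nan nan nan] [0.52590158 0.18903442 0.04      ] nan
bolt [ 0.44612985 -0.22895071  0.047     ] piv [ 0.46715791 -0.12676438  0.065     ] 0.10432748659727957 78.37190707912808
probe end [[ 0.56373739 -0.03574403  0.        ]] timer [[ 0.38636532 -0.00957006  0.036     ]]<stdin>:10: RuntimeWarning: Mean of empty slice.
  ret = um.true_divide(
```

View pics/w2.png

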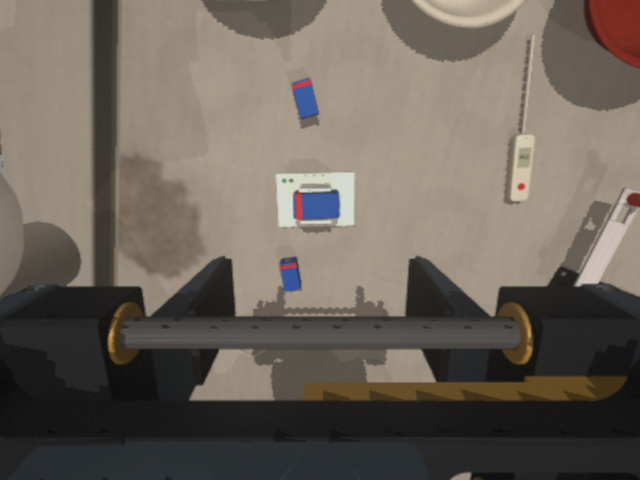

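The close view shows the cell at (317,205) with its red end to the left, parallel to the jaws' closing axis. Descend and grip it by its ends.

```bash
python3 -m handwheel '[[[0.012,0.016,-0.15,0,0,0,1],[0.012,0.016,-0.3,0,0,0,1],[0.012,0.016,-0.45,0,0,0,1],[0.012,0.016,-0.58,0,0,0,1],[0.012,0.016,-0.68,0,0,0,1],[0.012,0.016,-0.73,0,0,0,1],[0.012,0.016,-0.766,0,0,0,1],[0.012,0.016,-0.766,0,0,0,1]]]'
python3 -m handwheel '[[[0,0,0,0,0,0,-1],[0,0,0,0,0,0,-1],[0,0,0,0,0,0,-1],[0,0,0,0,0,0,-1],[0,0,0,0,0,0,-1],[0,0,0,0,0,0,-1],[0,0,0,0,0,0,-1],[0,0,0,0,0,0,-1]]]' 25
```

```text
t: 4.25
eef_pos: [0.5245, 0.1937, 0.0112]
tool_rot: [[0.985, 0.17, -0.0], [0.17, -0.985, -0.0], [-0.0, 0.0, -1.0]]
force: [0.3, 0.0, -0.6]
finger_gap: 0.0912
grasp_force: 0.0
t: 5.05
eef_pos: [0.5244, 0.1938, 0.0113]
tool_rot: [[0.985, 0.17, -0.0], [0.17, -0.985, -0.0], [-0.0, 0.0, -1.0]]
force: [-0.0, 0.5, -0.3]
finger_gap: 0.0306
grasp_force: 0.0
```

```bash
python3 - <<'E'
from h import *
c=snap("side","s2"); a=c["p"][210:300,200:320]
w=snap("wrist","w3")
a=cv2.resize(a,(600,450),interpolation=cv2.INTER_CUBIC)
cv2.imwrite("pics/s2.png",cv2.cvtColor(np.vstack([a[:300],cv2.resize(w["p"][100:300,80:440],(600,300))]),cv2.COLOR_RGB2BGR))
from cell import ctrl; s=ctrl.sense(); print(s["finger_gap"],s["grasp_force"])
E
```

```text
0.022321152312317294 0.0
```

View pics/s2.png

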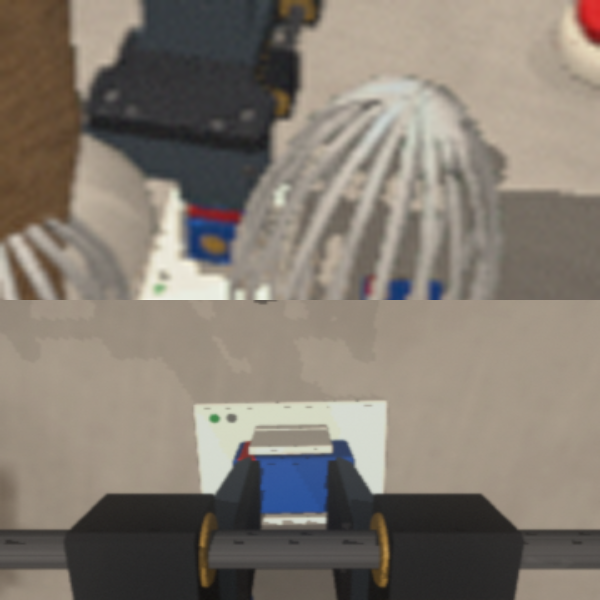

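The picture shows the red end face of the cell uncovered, with the fingers apparently above the cell. I'll check where they are by depth.

```bash
python3 - <<'E'
from h import *
c=load("s2");X=cloud(c)
# side crop px (u,v)->200+u/5, 210+v/5
for u,v in[(200,100),(230,140),(230,170),(230,190),(230,200),(215,215),(230,213),(215,240),(165,270)]:
    U,V=200+u//5,210+v//5; print((u,v),c["p"][V,U],X[V,U].round(3))
w=load("w3");Y=cloud(w)
for u,v in[(245,480),(240,520),(345,480),(290,490),(290,440),(290,520),(220,480),(250,450)]:
    U,V=80+int(u*.6),100+int((v-300)*200/300); print((u,v),w["p"][V,U],Y[V,U].round(3))
from cell import ctrl;s=ctrl.sense();print(s["eef_pos"],s["joint_pos"],s["finger_gap"])
E
```

```text
(200, 100) [53 53 55] [0.502 0.266 0.166]
(230, 140) [35 34 34] [0.485 0.276 0.16 ]
(230, 170) [58 63 68] [0.488 0.27  0.135]
(230, 190) [55 60 62] [0.51  0.217 0.061]
(230, 200) [52 61 65] [0.51  0.218 0.055]
(215, 215) [124  32  45] [0.519 0.216 0.04 ]
(230, 213) [109  38  47] [0.514 0.209 0.038]
(215, 240) [126  96  52] [0.518 0.219 0.026]
(165, 270) [214 209 188] [0.54  0.226 0.003]
(245, 480) [49 50 50] [0.537 0.212 0.069]
(240, 520) [34 34 35] [0.538 0.21  0.101]
(345, 480) [57 61 64] [0.544 0.179 0.073]
(290, 490) [ 48  86 155] [0.523 0.194 0.039]
(290, 440) [145 136 123] [0.543 0.198 0.029]
(290, 520) [199 201 190] [0.508 0.192 0.039]
(220, 480) [210 215 204] [0.507 0.227 0.005]
(250, 450) [210 209 192] [0.539 0.213 0.04 ]
[0.52445609 0.19379045 0.01128417] [1.78909168e+01 2.40734806e+01 1.18518729e+02 1.05808375e-03
 3.74117851e+01 9.80775943e+01] 0.022321152312317294
```

```bash
python3 -m handwheel '[[[0,0,0.32,0,0,0,1],[0,0,0.32,0,0,0,1],[0,0,0.32,0,0,0,1],[0,0,0.32,0,0,0,1],[0,0,0.32,0,0,0,1],[0,0,0.32,0,0,0,1],[0,0,0.32,0,0,0,1],[0,0,0.32,0,0,0,1]]]'
python3 - <<'E'
from h import *
from cell import ctrl
print(ctrl.sense()["eef_pos"],ctrl.sense()["finger_gap"])
for n,f in(("side","s3"),("scene","sc3"),("wrist","w4")):
    c=snap(n,f);X=cloud(c);V=c["p"].max(2)
    m=(V<95)&(c["d"]>0)&(abs(X[...,0]-.524)<.06)&(abs(X[...,1]-.194)<.075)&(X[...,2]>.03)&(X[...,2]<.3)
    Z=np.sort(X[m][:,2]);print(n,len(Z),Z[:20].round(3))
    i=np.argwhere(m)[X[m][:,2].argsort()[:6]];print([(tuple(j),X[tuple(j)].round(3)) for j in i])
a=load("s3")["p"][150:300,180:330];b=load("sc3")["p"][130:280,120:270]
cv2.imwrite("pics/s3.png",cv2.cvtColor(np.hstack([cv2.resize(a,(400,400)),cv2.resize(b,(400,400))]),cv2.COLOR_RGB2BGR))
E
```

```text
t: 5.95
eef_pos: [0.5241, 0.1937, 0.0907]
tool_rot: [[0.985, 0.17, -0.001], [0.17, -0.985, -0.0], [-0.001, 0.0, -1.0]]
force: [0.2, -0.3, 0.6]
finger_gap: 0.0831
grasp_force: 0.0
[0.52414134 0.19368013 0.09073994] 0.0831315205430472
side 1624 [0.125 0.127 0.127 0.128 0.129 0.129 0.129 0.129 0.13  0.13  0.13  0.13
 0.13  0.131 0.131 0.131 0.131 0.131 0.131 0.132]
[((np.int64(234), np.int64(237)), array([0.52 , 0.242, 0.125])), ((np.int64(235), np.int64(247)), array([0.499, 0.238, 0.127])), ((np.int64(235), np.int64(245)), array([0.502, 0.24 , 0.127])), ((np.int64(234), np.int64(238)), array([0.517, 0.243, 0.128])), ((np.int64(235), np.int64(244)), array([0.504, 0.242, 0.129])), ((np.int64(233), np.int64(233)), array([0.528, 0.246, 0.129]))]
scene 1341 [0.131 0.131 0.132 0.133 0.133 0.133 0.133 0.134 0.136 0.137 0.137 0.138
 0.138 0.139 0.139 0.139 0.14  0.14  0.141 0.141]
[((np.int64(209), np.int64(199)), array([0.542, 0.152, 0.131])), ((np.int64(211), np.int64(201)), array([0.532, 0.15 , 0.131])), ((np.int64(211), np.int64(202)), array([0.53 , 0.148, 0.132])), ((np.int64(208), np.int64(199)), array([0.544, 0.15 , 0.133])), ((np.int64(210), np.int64(200)), array([0.536, 0.151, 0.133])), ((np.int64(213), np.int64(205)), array([0.518, 0.144, 0.133]))]
wrist 66351 [0.031 0.034 0.035 0.035 0.035 0.125 0.126 0.126 0.126 0.126 0.126 0.126
 0.126 0.126 0.126 0.126 0.126 0.126 0.126 0.126]
[((np.int64(175), np.int64(233)), array([0.534, 0.218, 0.031])), ((np.int64(176), np.int64(232)), array([0.533, 0.218, 0.034])), ((np.int64(176), np.int64(240)), array([0.535, 0.211, 0.035])), ((np.int64(176), np.int64(246)), array([0.536, 0.205, 0.035])), ((np.int64(176), np.int64(247)), array([0.536, 0.204, 0.035])), ((np.int64(214), np.int64(186)), array([0.526, 0.24 , 0.125]))]
```

View pics/s3.png

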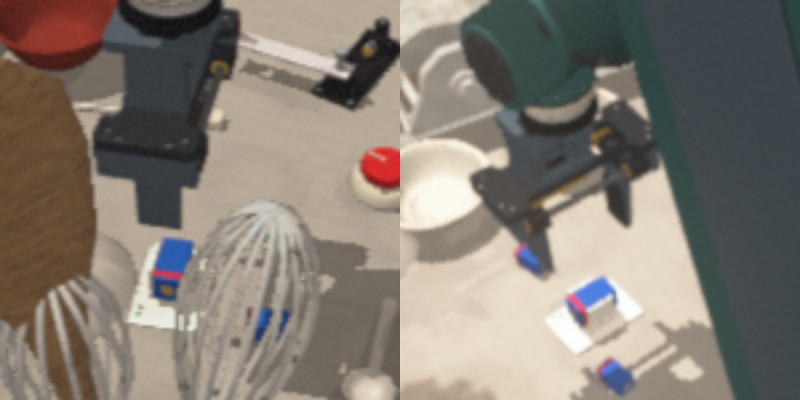

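The images show the tips at z ≈ 0.126 while the reported TCP is 0.091. All three cameras agree, so the true fingertips are about 35 mm behind the reported TCP. I'll allow for that from here on: true tip = reported z + 0.035.

```bash
python3 -m handwheel '[[[0,0,0,0,0,0,1],[0,0,-0.1,0,0,0,1],[0,0,-0.2,0,0,0,1],[0,0,-0.3,0,0,0,1],[0,0,-0.38,0,0,0,1],[0,0,-0.42,0,0,0,1],[0,0,-0.445,0,0,0,1],[0,0,-0.445,0,0,0,1]]]'
python3 -m handwheel '[[[0,0,0,0,0,0,-1],[0,0,0,0,0,0,-1],[0,0,0,0,0,0,-1],[0,0,0,0,0,0,-1],[0,0,0,0,0,0,-1],[0,0,0,0,0,0,-1],[0,0,0,0,0,0,-1],[0,0,0,0,0,0,-1]]]' 25
```

```text
t: 6.9
eef_pos: [0.5244, 0.1938, -0.0201]
tool_rot: [[0.985, 0.17, -0.0], [0.17, -0.985, -0.0], [-0.0, 0.0, -1.0]]
force: [0.8, 0.4, -0.6]
finger_gap: 0.0909
grasp_force: 0.0
t: 7.7
eef_pos: [0.5245, 0.1938, -0.0198]
tool_rot: [[0.985, 0.17, 0.0], [0.17, -0.985, 0.0], [0.0, -0.0, -1.0]]
force: [-2.0, -0.2, 4.9]
finger_gap: 0.05
grasp_force: 25.0
```

Gripped with a 50.0 mm gap. Lift, carry to the free spot at about (0.50, 0.075), align with the holder, set down and release.

```bash
python3 -m handwheel '[[[0,0,0.1,0,0,0,-1],[0,0,0.2,0,0,0,-1],[0,0,0.28,0,0,0,-1],[-0.03,-0.15,0.28,0,0,-0.08,-1],[-0.06,-0.3,0.28,0,0,-0.15,-1],[-0.1,-0.42,0.28,0,0,-0.227,-1],[-0.1,-0.476,0.28,0,0,-0.227,-1],[-0.1,-0.476,0.28,0,0,-0.227,-1]]]'
python3 -m handwheel '[[[0,0,-0.1,0,0,0,-1],[0,0,-0.2,0,0,0,-1],[0,0,-0.27,0,0,0,-1],[0,0,-0.3,0,0,0,-1],[0,0,-0.315,0,0,0,-1],[0,0,-0.324,0,0,0,-1],[0,0,-0.326,0,0,0,-1],[0,0,-0.326,0,0,0,-1]]]'
python3 -m handwheel '[[[0,0,0,0,0,0,0],[0,0,0,0,0,0,0.6],[0,0,0,0,0,0,0.6],[0,0,0,0,0,0,0.6],[0,0,0.15,0,0,0,0.8],[0,0,0.3,0,0,0,1],[0,0,0.4,0,0,0,1],[0,0,0.4,0,0,0,1]]]'
```

```text
t: 8.5
eef_pos: [0.4996, 0.0737, 0.0501]
tool_rot: [[0.983, -0.184, 0.0], [-0.184, -0.983, -0.0], [0.0, -0.0, -1.0]]
force: [0.6, 0.6, -1.4]
finger_gap: 0.0497
grasp_force: 25.0
t: 9.3
eef_pos: [0.5, 0.0749, -0.0308]
tool_rot: [[0.983, -0.184, 0.001], [-0.184, -0.983, 0.0], [0.001, -0.0, -1.0]]
force: [0.3, 0.5, -0.3]
finger_gap: 0.0496
grasp_force: 25.0
t: 10.1
eef_pos: [0.5017, 0.075, 0.0718]
tool_rot: [[0.983, -0.184, 0.005], [-0.184, -0.983, 0.001], [0.005, -0.002, -1.0]]
force: [-0.6, 0.7, -0.5]
finger_gap: 0.0915
grasp_force: 0.0
```

```bash
python3 -m handwheel '[[[0,0,0.1,0,0,0.09,1],[0,0,0.2,0,0,0.18,1],[0,0,0.3,0,0,0.27,1],[0,0,0.4,0,0,0.36,1],[0,0,0.4,0,0,0.45,1],[0,0,0.4,0,0,0.54,1],[0,0,0.4,0,0,0.63,1],[0,0,0.4,0,0,0.7,1]]]'
python3 -m handwheel '[[[0,0,0,0,0,0.09,1],[0,0,0,0,0,0.18,1],[0,0,0,0,0,0.26,1],[0,0,0,0,0,0.295,1],[0,0,0,0,0,0.295,1],[0,0,0,0,0,0.295,1],[0,0,0,0,0,0.295,1],[0,0,0,0,0,0.295,1]]]'
cat >> h.py <<'E'
def cellpose(c,z):
    h=cv2.cvtColor(c["p"],cv2.COLOR_RGB2HSV).astype(int);H,S,V=h[...,0],h[...,1],h[...,2];X=cloud(c)
    s=(S>110)&(abs(X[...,2]-z)<.006); b=s&(H>100)&(H<135); r=s&((H<10)|(H>160))
    n,l,st,ce=cv2.connectedComponentsWithStats((b|r).astype(np.uint8)); i=1+st[1:,4].argmax(); mm=l==i
    P=plane(c,np.argwhere(mm)[:,::-1],z)[:,:2].astype(np.float32)
    print("px",ce[i],st[i],"rect mm",cv2.minAreaRect(P*1000),"z",X[mm][:,2].mean())
    a=plane(c,np.argwhere(mm&r)[:,::-1],z).mean(0)if (mm&r).any() else np.zeros(3)
    q=plane(c,np.argwhere(mm&b)[:,::-1],z).mean(0)
    print("red",a,"blue",q,"ang",np.degrees(np.arctan2(*(a-q)[1::-1])))
E
python3 - <<'E'
from h import *
from cell import ctrl
print(ctrl.sense()["eef_pos"],ctrl.sense()["joint_pos"])
c=snap("wrist","w5");cellpose(c,.028)
E
```

```text
t: 10.9
eef_pos: [0.499, 0.0747, 0.1677]
tool_rot: [[0.606, 0.796, -0.001], [0.796, -0.606, -0.0], [-0.001, -0.001, -1.0]]
force: [0.2, -0.1, -0.9]
finger_gap: 0.0911
grasp_force: 0.0
t: 11.7
eef_pos: [0.4994, 0.0748, 0.1684]
tool_rot: [[0.193, 0.981, -0.0], [0.981, -0.193, -0.0], [-0.0, -0.0, -1.0]]
force: [0.7, 0.2, 0.1]
finger_gap: 0.091
grasp_force: 0.0
[0.49939645 0.07477905 0.16843079] [5.87140823e+00 4.66175227e+00 1.21999071e+02 9.90331407e-05
 5.33502727e+01 1.69903883e+01]
px [256.77762619 170.93178718] [245 154  23  35 733] rect mm ((498.90582275390625, 73.96968078613281), (44.14446258544922, 27.377050399780273), 79.508544921875) z 0.02693078577348184
red [0.50246999 0.09306562 0.028     ] blue [0.49924938 0.07060761 0.028     ] ang 81.8390898401958
```

```bash
python3 -m handwheel '[[[0,0,-0.15,0,0,0,1],[0,0,-0.3,0,0,0,1],[0,0,-0.45,0,0,0,1],[0,0,-0.6,0,0,0,1],[0,0,-0.7,0,0,0,1],[0,0,-0.75,0,0,0,1],[0,0,-0.78,0,0,0,1],[0,0,-0.78,0,0,0,1]]]'
python3 -m handwheel '[[[0,0,0,0,0,0,-1],[0,0,0,0,0,0,-1],[0,0,0,0,0,0,-1],[0,0,0,0,0,0,-1],[0,0,0,0,0,0,-1],[0,0,0,0,0,0,-1],[0,0,0,0,0,0,-1],[0,0,0,0,0,0,-1]]]' 35
python3 -m handwheel '[[[0,0,0,0,0,0,-1],[0,0,0,0,0,0,-1],[0,0,0.1,0,0,0,-1],[0,0,0.2,0,0,0,-1],[0,0,0.3,0,0,0,-1],[0,0,0.4,0,0,0,-1],[0,0,0.6,0,0,0,-1],[0,0,0.6,0,0,0,-1]]]' 35
```

```text
t: 12.55
eef_pos: [0.4996, 0.0748, -0.0265]
tool_rot: [[0.192, 0.981, -0.0], [0.981, -0.192, -0.0], [-0.0, -0.0, -1.0]]
force: [-0.7, 0.2, 0.4]
finger_gap: 0.0909
grasp_force: 0.0
t: 13.35
eef_pos: [0.4994, 0.0748, -0.0264]
tool_rot: [[0.192, 0.981, -0.0], [0.981, -0.192, -0.0], [-0.0, -0.0, -1.0]]
force: [1.1, 0.6, -0.1]
finger_gap: 0.03
grasp_force: 0.2
t: 14.15
eef_pos: [0.5028, 0.0752, 0.1289]
tool_rot: [[0.192, 0.981, 0.008], [0.981, -0.192, 0.001], [0.002, 0.008, -1.0]]
force: [0.2, 1.1, -1.7]
finger_gap: 0.0275
grasp_force: 35.0
```

```bash
python3 -m handwheel '[[[-0.02,-0.15,0.1,0,0,0,-1],[-0.05,-0.3,0.1,0,0,0,-1],[-0.08,-0.45,0.1,0,0,0,-1],[-0.1,-0.6,0.1,0,0,0,-1],[-0.14,-0.75,0.1,0,0,0,-1],[-0.18,-0.9,0.1,0,0,0,-1],[-0.2,-1,0.1,0,0,0,-1],[-0.2,-1,0.1,0,0,0,-1]]]'
python3 -m handwheel '[[[-0.02,-0.14,0,0,0,0,-1],[-0.02,-0.28,0,0,0,0,-1],[-0.02,-0.28,0,0,0,0,-1],[-0.02,-0.28,0,0,0,0,-1],[-0.02,-0.28,0,0,0,0,-1],[-0.02,-0.28,0,0,0,0,-1],[-0.02,-0.28,0,0,0,0,-1],[-0.02,-0.28,0,0,0,0,-1]]]'
python3 - <<'E'
from h import *
from cell import ctrl
print(ctrl.sense()["eef_pos"])
c=snap("wrist","w6");save(c,"w6.png",(100,0,412,234))
E
```

```text
t: 14.95
eef_pos: [0.4488, -0.1774, 0.1482]
tool_rot: [[0.195, 0.981, -0.0], [0.981, -0.195, -0.0], [-0.0, -0.0, -1.0]]
force: [0.3, -0.3, -0.7]
finger_gap: 0.0279
grasp_force: 35.0
t: 15.75
eef_pos: [0.4446, -0.2447, 0.1486]
tool_rot: [[0.191, 0.982, 0.0], [0.982, -0.191, -0.0], [-0.0, 0.0, -1.0]]
force: [-0.0, 0.7, -1.3]
finger_gap: 0.0279
grasp_force: 35.0
[ 0.4445701  -0.24472967  0.14862657]
```

View pics/w6.png

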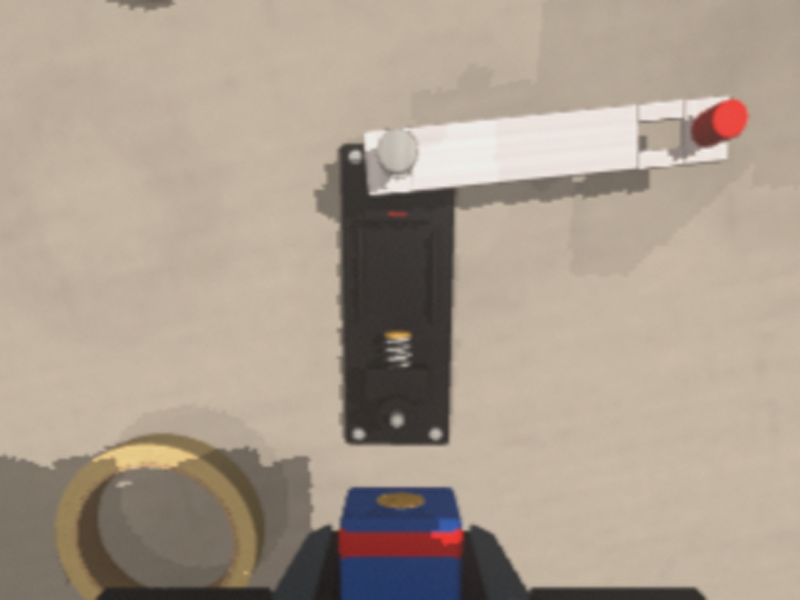

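The view shows the spring disc at (398,335), the second bolt at (397,420), the pivot head at (398,150), the contact plate's red mark at (397,213) and the knob at (722,122). The holder lies square to the gripper, and the cell is held with its red end toward the pivot.

```bash
python3 - <<'E'
from h import *
c=load("w6");g=lambda x,y,z:plane(c,[[100+x*.39,y*.39]],z)[0]
bolt=g(397,420,.047);piv=g(398,150,.065);ed=(g(347,443,.006)+g(449,443,.006))/2
print("bolt",bolt,"piv",piv,"end",ed,"disc",g(398,331,.023),"mark",g(397,213,.02),"knob",g(728,120,.062),"slot",g(659,138,.04))
a=np.radians(78.9);y=np.array([np.cos(a),np.sin(a)])
d=(piv-bolt)[:2];print(np.linalg.norm(d),np.degrees(np.arctan2(d[1],d[0])))
print("origins",bolt[:2]+.054*y,piv[:2]-.052*y,ed[:2]+.074*y,g(398,331,.023)[:2]+.018*y,g(397,213,.02)[:2]-.030*y)
e=[g(340,150,.006)-g(347,443,.006),g(455,205,.006)-g(449,443,.006)];print([np.degrees(np.arctan2(v[1],v[0])) for v in e])
# cell held: plus face top edge
p=[g(348,490,.16),g(456,490,.16)];X=cloud(c)
for q in[(400,530),(370,545),(430,555),(400,580),(350,505),(450,505),(400,495)]: print(q,X[int(q[1]*.39),100+int(q[0]*.39)].round(4))
E
```

```text
bolt [ 0.44596114 -0.22834134  0.047     ] piv [ 0.46656758 -0.12553368  0.065     ] end [ 0.44246775 -0.24771362  0.006     ] disc [ 0.45322971 -0.19299046  0.023     ] mark [ 0.46245122 -0.1434982   0.02      ] knob [ 0.588145   -0.13840697  0.062     ] slot [ 0.57037556 -0.13740688  0.04      ]
0.10485246738663684 78.66600441566166
origins [ 0.45635732 -0.17535154] [ 0.45655643 -0.1765609 ] [ 0.45671438 -0.17509797] [ 0.4566951  -0.17532719] [ 0.45667556 -0.17293698]
[np.float64(79.15645368048858), np.float64(78.64382167453628)]
(400, 530) [ 0.4485 -0.2227  0.202 ]
(370, 545) [ 0.4411 -0.2245  0.2034]
(430, 555) [ 0.4536 -0.2299  0.2023]
(400, 580) [ 0.4461 -0.2349  0.2021]
(350, 505) [ 0.4369 -0.2181  0.1905]
(450, 505) [ 0.4604 -0.2227  0.1902]
(400, 495) [ 0.449  -0.2201  0.1852]
```

Holder origin is about (0.4565, −0.1755) with its axis at 78.9°. Plan: tilt 22° with the red end up, bring the plain end to the disc, push −y, level out, seat and release.

```bash
python3 -m handwheel '[[[0.01,0.06,-0.05,0.06,-0.012,0,-1],[0.02,0.14,-0.1,0.12,-0.024,0,-1],[0.035,0.22,-0.18,0.18,-0.035,0,-1],[0.05,0.29,-0.26,0.24,-0.047,0,-1],[0.06,0.34,-0.34,0.24,-0.047,0,-1],[0.066,0.359,-0.383,0.24,-0.047,0,-1],[0.066,0.359,-0.383,0.24,-0.047,0,-1],[0.066,0.359,-0.383,0.24,-0.047,0,-1]]]' 40
```

```text
t: 16.6
eef_pos: [0.4614, -0.1557, 0.0535]
tool_rot: [[0.177, 0.982, 0.072], [0.91, -0.191, 0.367], [0.374, 0.001, -0.927]]
force: [-0.6, 0.2, 0.2]
finger_gap: 0.0277
grasp_force: 40.0
```

```bash
python3 -m handwheel '[[[0,0.003,-0.06,0,0,0,-1],[0,0.003,-0.12,0,0,0,-1],[0,0.003,-0.17,0,0,0,-1],[0,0.003,-0.2,0,0,0,-1],[0,0.003,-0.225,0,0,0,-1],[0,0.003,-0.242,0,0,0,-1],[0,0.003,-0.242,0,0,0,-1],[0,0.003,-0.242,0,0,0,-1]]]'
python3 - <<'E'
from h import *
c=snap("side","s7");w=snap("wrist","w7")
a=cv2.resize(c["p"][110:210,240:370],(520,400),interpolation=cv2.INTER_CUBIC)
cv2.imwrite("pics/s7.png",cv2.cvtColor(np.vstack([a,cv2.resize(w["p"][90:230,130:386],(520,200+0))]),cv2.COLOR_RGB2BGR))
E
```

```text
t: 17.4
eef_pos: [0.4611, -0.1548, -0.0075]
tool_rot: [[0.178, 0.981, 0.072], [0.91, -0.192, 0.368], [0.375, 0.0, -0.927]]
force: [0.1, -0.1, -0.8]
finger_gap: 0.0278
grasp_force: 40.0
```

View pics/s7.png

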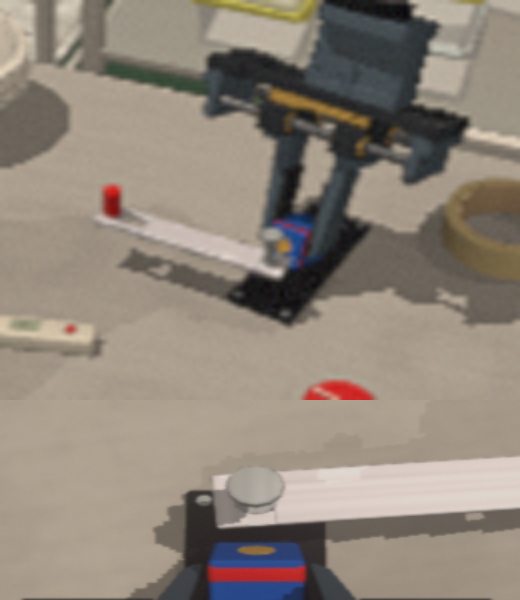

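The side view shows the tilted cell between the jaws, clear of the strap and behind the pivot, and the force readings show no contact. Push against the spring, then check.

```bash
python3 -m handwheel '[[[-0.001,-0.006,0,0,0,0,-1],[-0.002,-0.012,0,0,0,0,-1],[-0.003,-0.018,0,0,0,0,-1],[-0.004,-0.024,0,0,0,0,-1],[-0.006,-0.031,0,0,0,0,-1],[-0.006,-0.031,0,0,0,0,-1],[-0.006,-0.031,0,0,0,0,-1],[-0.006,-0.031,0,0,0,0,-1]]]'
```

```text
t: 18.3
eef_pos: [0.4596, -0.1623, -0.0075]
tool_rot: [[0.178, 0.981, 0.072], [0.91, -0.192, 0.368], [0.375, 0.0, -0.927]]
force: [2.9, 5.9, 1.3]
finger_gap: 0.0277
grasp_force: 40.0
```

The spring pushes back with 6.5 N, as predicted. Level out.

```bash
python3 -m handwheel '[[[-0.002,-0.011,-0.013,-0.06,0.012,0,-1],[-0.004,-0.0216,-0.026,-0.12,0.0235,0,-1],[-0.0065,-0.033,-0.038,-0.18,0.035,0,-1],[-0.009,-0.0455,-0.049,-0.24,0.047,0,-1],[-0.009,-0.0455,-0.049,-0.24,0.047,0,-1],[-0.009,-0.0455,-0.049,-0.24,0.047,0,-1],[-0.009,-0.0455,-0.049,-0.24,0.047,0,-1],[-0.009,-0.0455,-0.049,-0.24,0.047,0,-1]]]'
```

```text
t: 19.1
eef_pos: [0.4571, -0.1737, -0.0199]
tool_rot: [[0.192, 0.981, -0.0], [0.981, -0.192, 0.0], [0.0, -0.0, -1.0]]
force: [-0.3, 5.0, 1.8]
finger_gap: 0.0279
grasp_force: 40.0
```

```bash
python3 -m handwheel '[[[0.001,0.004,-0.001,0,0,0,-1],[0.002,0.008,-0.002,0,0,0,-1],[0.002,0.012,-0.003,0,0,0,-1],[0.002,0.012,-0.003,0,0,0,-1],[0.002,0.012,-0.003,0,0,0,-1],[0.002,0.012,-0.003,0,0,0,-1],[0.002,0.012,-0.003,0,0,0,-1],[0.002,0.012,-0.003,0,0,0,-1]]]'
python3 -m handwheel '[[[0,0,0,0,0,0,-0.3],[0,0,0,0,0,0,-0.1],[0,0,0,0,0,0,0.1],[0,0,0,0,0,0,0.1],[0,0,0,0,0,0,0.1],[0,0,0.1,0,0,0,0.1],[0,0,0.2,0,0,0,0.1],[0,0,0.3,0,0,0,0.2]]]'
python3 -m handwheel '[[[-0.02,-0.1,0.1,0,0,0,0.2],[-0.05,-0.28,0.2,0,0,0,0.2],[-0.05,-0.28,0.3,0,0,0,0.2],[-0.05,-0.28,0.4,0,0,0,0.2],[-0.05,-0.28,0.4,0,0,0,0.2],[-0.05,-0.28,0.4,0,0,0,0.2],[-0.05,-0.28,0.4,0,0,0,0.2],[-0.05,-0.28,0.4,0,0,0,0.2]]]'
python3 - <<'E'
from h import *
from cell import ctrl
print(ctrl.sense()["eef_pos"])
c=snap("wrist","w8");cellpose(c,.034);save(c,"w8.png",(100,0,412,234),(640,480))
E
```

```text
t: 19.9
eef_pos: [0.4579, -0.171, -0.0204]
tool_rot: [[0.192, 0.981, 0.0], [0.981, -0.192, -0.0], [-0.0, 0.0, -1.0]]
force: [-0.6, 3.3, 5.4]
finger_gap: 0.0276
grasp_force: 40.0
t: 20.7
eef_pos: [0.4575, -0.1707, 0.0551]
tool_rot: [[0.192, 0.981, -0.001], [0.981, -0.192, 0.0], [0.0, -0.001, -1.0]]
force: [0.4, 0.3, 0.2]
finger_gap: 0.0538
grasp_force: 0.0
t: 21.5
eef_pos: [0.4447, -0.2404, 0.1533]
tool_rot: [[0.192, 0.981, -0.001], [0.981, -0.192, 0.001], [0.001, -0.002, -1.0]]
force: [0.2, 0.7, -0.6]
finger_gap: 0.0547
grasp_force: 0.0
[ 0.4446874  -0.24035906  0.15329616]
px [255.49709865 113.76208897] [ 243   93   26   43 1034] rect mm ((456.71954345703125, -172.26058959960938), (45.54393768310547, 27.5795955657959), 78.9457015991211) z 0.032864501408439425
red [ 0.46051008 -0.15247925  0.034     ] blue [ 0.45616939 -0.17510733  0.034     ] ang 79.14099147563196
```

View pics/w8.png

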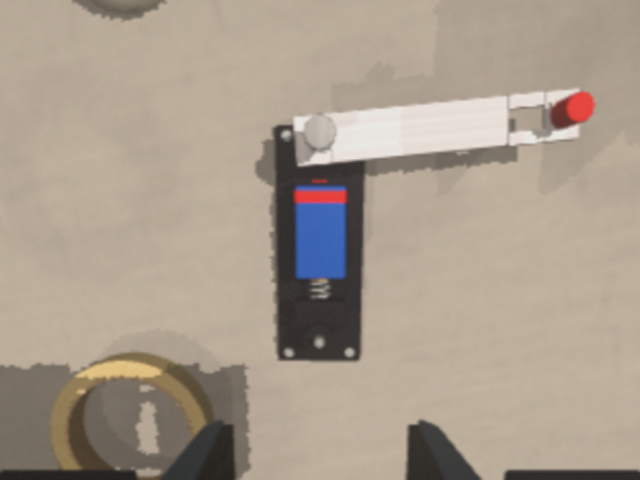

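The view shows the cell lying square in the holder at (320,232), its red end against the plate mark, top at z ≈ 0.033. Its centre of (0.457, −0.171) matches the seat. Next is the strap: turn the gripper so it closes tangentially on the knob at (0.589, −0.138).

```bash
python3 -m handwheel '[[[0.07,0.05,0,0,0,0.09,0.2],[0.14,0.1,0,0,0,0.18,0.2],[0.21,0.15,0,0,0,0.27,0.2],[0.28,0.2,0,0,0,0.36,0.2],[0.36,0.25,0,0,0,0.45,0.2],[0.44,0.31,0,0,0,0.54,0.2],[0.52,0.37,0,0,0,0.63,0.2],[0.577,0.41,0,0,0,0.7,0.2]]]'
python3 -m handwheel '[[[0,0,0,0,0,0.09,0.2],[0,0,0,0,0,0.18,0.2],[0,0,-0.1,0,0,0.27,0.2],[0,0,-0.2,0,0,0.353,0.2],[0,0,-0.3,0,0,0.353,0.2],[0,0,-0.35,0,0,0.353,0.2],[0,0,-0.35,0,0,0.353,0.2],[0,0,-0.35,0,0,0.353,0.2]]]'
python3 - <<'E'
from h import *
from cell import ctrl
print(ctrl.sense()["eef_pos"])
for n in("side","scene"):
    c=snap(n,n+"9");m=masks(c)["red"];X=cloud(c)
    blobs(c,m&(abs(X[...,0]-.589)<.05)&(abs(X[...,1]+.137)<.05)&(X[...,2]>.035)&(X[...,2]<.08),4)
E
```

```text
t: 22.35
eef_pos: [0.5903, -0.1372, 0.1536]
tool_rot: [[-0.791, 0.612, -0.001], [0.612, 0.791, 0.0], [0.001, -0.0, -1.0]]
force: [-0.7, -0.7, -0.6]
finger_gap: 0.0547
grasp_force: 0.0
t: 23.15
eef_pos: [0.5897, -0.1384, 0.0673]
tool_rot: [[-0.994, 0.11, 0.0], [0.11, 0.994, -0.0], [-0.0, -0.0, -1.0]]
force: [0.3, -0.3, -0.4]
finger_gap: 0.0547
grasp_force: 0.0
[ 0.58974741 -0.13835863  0.06725817]
[266 156   4   8  29] [267.6 159.6] [ 0.588 -0.132  0.054] lo [ 0.583 -0.14   0.039] hi [ 0.594 -0.126  0.062]
```

```bash
python3 -m handwheel '[[[0,0,-0.06,0,0,0,0.2],[0,0,-0.12,0,0,0,0.2],[0,0,-0.17,0,0,0,0.2],[0,0,-0.2,0,0,0,0.2],[0,0,-0.22,0,0,0,0.2],[0,0,-0.233,0,0,0,0.2],[0,0,-0.233,0,0,0,0.2],[0,0,-0.233,0,0,0,0.2]]]' 12
python3 -m handwheel '[[[0,0,0,0,0,0,-1],[0,0,0,0,0,0,-1],[0,0,0,0,0,0,-1],[0,0,0,0,0,0,-1],[0,0,0,0,0,0,-1],[0,0,0,0,0,0,-1],[0,0,0,0,0,0,-1],[0,0,0,0,0,0,-1]]]' 12
```

```text
t: 24.05
eef_pos: [0.5897, -0.1384, 0.0089]
tool_rot: [[-0.994, 0.11, 0.0], [0.11, 0.994, -0.0], [-0.0, -0.0, -1.0]]
force: [0.0, 0.1, -0.0]
finger_gap: 0.0548
grasp_force: 0.0
t: 24.85
eef_pos: [0.5895, -0.1383, 0.0086]
tool_rot: [[-0.994, 0.11, 0.0], [0.11, 0.994, -0.0], [-0.0, 0.0, -1.0]]
force: [0.2, -0.6, 0.2]
finger_gap: 0.0132
grasp_force: 12.0
```

```bash
python3 - <<'E'
import numpy as np
a0=-6.26;r=.1237
f=lambda a:r*np.array([np.cos(np.radians(a)),np.sin(np.radians(a))])
for k in range(13):
    d=7.9*k; print(k,((f(a0-d)-f(a0))/.25).round(3),((f(a0-d)-f(a0-47.4))/.25).round(3),round(-d/90,3))
E
python3 -m handwheel '[[[0,0,0.015,0,0,0,-1],[0,0,0.03,0,0,0,-1],[0,0,0.045,0,0,0,-1],[0,0,0.062,0,0,0,-1],[0,0,0.062,0,0,0,-1],[0,0,0.062,0,0,0,-1],[0,0,0.062,0,0,0,-1],[0,0,0.062,0,0,0,-1]]]'
python3 - <<'E'
from h import *
c=snap("side","s10");m=masks(c)["red"];X=cloud(c)
blobs(c,m&(abs(X[...,0]-.589)<.05)&(abs(X[...,1]+.137)<.05)&(X[...,2]>.03)&(X[...,2]<.1),2)
w=snap("wrist","w10");Y=cloud(w)
for a in(.03,.05,.07):
    p=np.array([.4665+a*.994,-.1248-a*.11]); q=(np.hypot(Y[...,0]-p[0],Y[...,1]-p[1])<.004); print(a,np.median(Y[...,2][q]) if q.any() else None)
    q=(np.hypot(X[...,0]-p[0],X[...,1]-p[1])<.006); print(a,np.median(X[...,2][q]) if q.any() else None)
E
```

```text
0 [0. 0.] [0.199 0.345] -0.0
1 [-0.012 -0.067] [0.187 0.278] -0.088
2 [-0.033 -0.132] [0.165 0.213] -0.176
3 [-0.063 -0.193] [0.135 0.151] -0.263
4 [-0.101 -0.25 ] [0.097 0.095] -0.351
5 [-0.147 -0.301] [0.052 0.044] -0.439
6 [-0.199 -0.345] [-0. -0.] -0.527
7 [-0.256 -0.381] [-0.058 -0.037] -0.614
8 [-0.318 -0.409] [-0.12  -0.065] -0.702
9 [-0.384 -0.429] [-0.185 -0.084] -0.79
10 [-0.451 -0.439] [-0.252 -0.095] -0.878
11 [-0.519 -0.44 ] [-0.32  -0.095] -0.966
12 [-0.587 -0.432] [-0.388 -0.087] -1.053
t: 25.65
eef_pos: [0.5894, -0.1383, 0.0239]
tool_rot: [[-0.994, 0.11, -0.0], [0.11, 0.994, 0.0], [0.0, 0.0, -1.0]]
force: [-0.6, -0.2, -1.0]
finger_gap: 0.0133
grasp_force: 12.0
0.03 0.05375434118886896
0.03 0.05141926020893344
0.05 0.05383116549144433
0.05 -0.0015452251411639543
0.07 0.053641136575753035
0.07 0.0508244575158475
```

The strap is lifted by about 14 mm. Swing it.

```bash
python3 -m handwheel '[[[-0.012,-0.067,0,0,0,-0.088,-1],[-0.033,-0.132,0,0,0,-0.176,-1],[-0.063,-0.193,0,0,0,-0.263,-1],[-0.101,-0.25,0,0,0,-0.351,-1],[-0.147,-0.301,0,0,0,-0.439,-1],[-0.199,-0.345,0,0,0,-0.527,-1],[-0.199,-0.345,0,0,0,-0.527,-1],[-0.199,-0.345,0,0,0,-0.527,-1]]]'
python3 -m handwheel '[[[-0.058,-0.037,0,0,0,-0.088,-1],[-0.12,-0.065,0,0,0,-0.176,-1],[-0.185,-0.084,0,0,0,-0.263,-1],[-0.252,-0.095,0,0,0,-0.351,-1],[-0.32,-0.095,0,0,0,-0.439,-1],[-0.388,-0.087,0,0,0,-0.527,-1],[-0.388,-0.087,0,0,0,-0.527,-1],[-0.388,-0.087,0,0,0,-0.527,-1]]]'
python3 - <<'E'
from h import *
w=snap("wrist","w11");Y=cloud(w)
c=snap("side","s11");X=cloud(c)
o=np.array([.4565,-.1755]);x=np.array([.981,-.1925]);y=np.array([.1925,.981])
for nm,Q in(("w",Y),("s",X)):
    px=(Q[...,:2]-o)@x;py=(Q[...,:2]-o)@y
    for yh in(30,15,0,-15,-30,-40):
        q=(abs(py-yh/1000)<.004)&(abs(px)<.04)&(Q[...,2]>.045)&(Q[...,2]<.062)
        if q.any(): print(nm,yh,"x range mm",(px[q].min()*1e3).round(1),(px[q].max()*1e3).round(1),"z",np.median(Q[...,2][q]).round(4))
E
```

```text
t: 26.55
eef_pos: [0.5393, -0.2242, 0.0239]
tool_rot: [[-0.594, 0.805, -0.001], [0.805, 0.594, 0.001], [0.001, -0.0, -1.0]]
force: [-2.3, 3.4, -0.2]
finger_gap: 0.0136
grasp_force: 12.0
t: 27.35
eef_pos: [0.4433, -0.2457, 0.0242]
tool_rot: [[0.19, 0.982, 0.0], [0.982, -0.19, 0.0], [0.001, 0.0, -1.0]]
force: [1.8, 7.7, -0.4]
finger_gap: 0.0134
grasp_force: 12.0
w 30 x range mm -12.4 11.6 z 0.0544
w 15 x range mm -12.0 11.3 z 0.0544
w 0 x range mm -12.3 11.7 z 0.0544
w -15 x range mm -11.8 11.4 z 0.0545
w -30 x range mm -12.1 11.7 z 0.0545
w -40 x range mm -12.3 11.7 z 0.0545
s 30 x range mm -11.5 11.8 z 0.0534
s 15 x range mm -11.5 10.9 z 0.0533
s 0 x range mm -10.7 11.8 z 0.053
s -15 x range mm -11.3 10.3 z 0.0541
s -30 x range mm -11.8 10.8 z 0.0532
s -40 x range mm -11.8 9.7 z 0.0531
```

The strap is centred over the holder axis. Lower, release and retreat.

```bash
python3 -m handwheel '[[[0,-0.003,-0.02,0,0,0,-1],[0,-0.003,-0.035,0,0,0,-1],[0,-0.003,-0.05,0,0,0,-1],[0,-0.003,-0.06,0,0,0,-1],[0,-0.003,-0.06,0,0,0,-1],[0,-0.003,-0.06,0,0,0,-1],[0,-0.003,-0.06,0,0,0,-1],[0,-0.003,-0.06,0,0,0,-1]]]'
python3 -m handwheel '[[[0,0,0,0,0,0,-0.4],[0,0,0,0,0,0,0],[0,0,0,0,0,0,0.2],[0,0,0,0,0,0,0.2],[0,0,0,0,0,0,0.2],[0,0,0,0,0,0,0.2],[0,0,0.1,0,0,0,0.2],[0,0,0.2,0,0,0,0.2]]]'
python3 -m handwheel '[[[-0.03,-0.14,0.2,0,0,0,0.2],[-0.06,-0.28,0.4,0,0,0,0.2],[-0.06,-0.28,0.4,0,0,0,0.2],[-0.06,-0.28,0.4,0,0,0,0.2],[-0.06,-0.28,0.4,0,0,0,0.2],[-0.06,-0.28,0.4,0,0,0,0.2],[-0.06,-0.28,0.4,0,0,0,0.2],[-0.06,-0.28,0.4,0,0,0,0.2]]]'
python3 - <<'E'
from h import *
w=snap("wrist","w12");Y=cloud(w)
c=snap("side","s12");X=cloud(c)
o=np.array([.4565,-.1755]);x=np.array([.981,-.1925]);y=np.array([.1925,.981])
for nm,Q in(("w",Y),("s",X)):
    px=(Q[...,:2]-o)@x;py=(Q[...,:2]-o)@y
    for yh in(30,0,-30,-40):
        q=(abs(py-yh/1000)<.004)&(abs(px)<.04)&(Q[...,2]>.03)&(Q[...,2]<.062)
        if q.any(): print(nm,yh,"x",(px[q].min()*1e3).round(1),(px[q].max()*1e3).round(1),"z",np.median(Q[...,2][q]).round(4))
m=masks(w)["red"];px=(Y[...,:2]-o)@x;py=(Y[...,:2]-o)@y
k=m&(Y[...,2]>.055)&(Y[...,2]<.09)&(abs(px)<.03)&(py<-.03);print("knob",np.median(px[k]),np.median(py[k]),np.median(Y[...,2][k]),k.sum())
h=cv2.cvtColor(w["p"],cv2.COLOR_RGB2HSV).astype(int);b=(h[...,0]>100)&(h[...,0]<135)&(h[...,1]>110)&(abs(px)<.03)&(abs(py)<.06)
for n,s in(("blue",b),("red",m&(abs(px)<.03)&(abs(py-.025)<.02))):
    if s.any(): print(n,s.sum(),px[s].min(),px[s].max(),py[s].min(),py[s].max(),np.median(Y[...,2][s]))
E
```

```text
t: 28.25
eef_pos: [0.4435, -0.2459, 0.0089]
tool_rot: [[0.189, 0.982, -0.0], [0.982, -0.189, 0.001], [0.001, -0.001, -1.0]]
force: [2.2, 11.7, -1.9]
finger_gap: 0.0134
grasp_force: 12.0
t: 29.05
eef_pos: [0.4421, -0.2468, 0.0592]
tool_rot: [[0.193, 0.981, -0.002], [0.981, -0.193, 0.001], [0.001, -0.002, -1.0]]
force: [-0.1, -0.5, -0.4]
finger_gap: 0.0545
grasp_force: 0.0
t: 29.85
eef_pos: [0.4275, -0.3163, 0.1582]
tool_rot: [[0.193, 0.981, -0.001], [0.981, -0.193, 0.001], [0.001, -0.001, -1.0]]
force: [0.5, 0.4, 0.4]
finger_gap: 0.0543
grasp_force: 0.0
w 30 x -14.6 12.6 z 0.0387
w 0 x -13.8 13.1 z 0.0387
w -30 x -11.7 11.0 z 0.0389
w -40 x -11.8 11.1 z 0.0388
s 30 x -11.0 2.2 z 0.0381
s 0 x -12.6 11.2 z 0.0366
s -30 x -12.5 12.5 z 0.0377
s -40 x -10.9 11.3 z 0.0377
knob 0.00014629188001209556 -0.07265659855565167 0.060800843150420336 116
blue 4 0.012779272556054783 0.014835542245210106 0.010948605139545183 0.022083487555111785 0.0216707681440924
red 11 0.012604052882050852 0.01498969127394887 0.020874769811488943 0.03323755619663868 0.005453046054963397
```

The strap's top is at its down height (about 0.039 as measured, 0.040 nominal), the knob is at holder y = −72.6 mm, and the arm is clear.

```bash
python3 -c "
from cell import ctrl
print(ctrl.finish_job())"
```

```text
the job is handed in; nothing more can be done
None
```

I handed the job in at about 30 s: by the final measurements the cell lies seated against the contact plate and the strap is fully down over the second bolt, though the hand-in returned no verdict; I viewed 11 pictures, one over the limit of 10.

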